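# Gauge the spacer from behind the shelf stock

### The job

First move the two cartons and the canister that stand at the front of the blue shelf bay out of the way, upright, all three into the grey tray. Then fetch the longer of the two aluminium spacers behind them, push it along the gap of the steel gauge until it is fully home against the end stop, and leave it there. Only after that put the two cartons and the canister back upright in the bay, each just where it stood at the start and square to the bay, without disturbing the short spacer or the tape roll.

Things in the scene. Friction and masses are not known exactly. Their poses are not given: they have to be found in the camera images.
- bay: Low blue shelf bay, fixed, open in front. Origin: bench height; x to its back, z up. Deck top 15 mm above bench, x -70..115, y -140..140 mm; sides to 75 mm high, back stop (inner face x=107) to 55 mm. At start three pieces stand in a row at x about -10, y about 82, 0, -82 mm (which is where varies); the spacers lie 13-20 mm behind, at x about 50, y about 62 and -62 mm, along y.
- tray: Grey put-down tray, fixed, beside the bay (left or right varies). Origin: centre of its underside. 260 mm along x, 120 mm along y; floor 5 mm thick, rim 5 mm thick and 12 mm high above the bench. Holds the three pieces in a row along its x, about 80 mm apart.
- gauge: Fixed steel gap gauge, other side of the bay. Origin at bench height, under the centre of a spacer fully home; x along the gap to the end stop, mouth at -x. Base 10 mm thick, x -95..65, 110 mm wide. Cheeks, 34 mm above bench: gap 27 mm wide from x=5 to the stop face x=45; flared mouth from x=-18, about 50 mm wide; they reach y=+-44. A long spacer fully home sticks out to x=-45 mm.
- carton_tall: Tall slim white carton with a grey band, 44 (x) x 52 (y) x 115 (z) mm, about 0.2 kg. Origin: centre of its underside.
- carton_wide: Wide brown cardboard carton, 50 (x) x 72 (y) x 85 (z) mm, about 0.25 kg. Origin: centre of its underside.
- canister: Round black filter canister with a pale label band, 62 mm diameter, 100 mm high, about 0.3 kg; bevelled at the top over its last 8 mm. Origin: centre of its underside.
- spacer_long: The longer of the two plain aluminium spacer blocks: 90 (x) x 24 (y) x 36 (z) mm, about 0.2 kg, symmetric end for end. Lies on the deck along the bay's y at the start. Origin: centre of its underside.
- spacer_short: The shorter aluminium spacer block: 55 (x) x 24 (y) x 36 (z) mm. Not wanted: stays where it is. Origin: centre of its underside.
- tape: Brown roll of tape lying flat on the bench in front of the bay, 96 mm diameter, 45 mm high, hole 72 mm. Stays where it is. Origin: centre of its underside.
Not all that is in view belongs to the job. What is shaped like the carton_tall but purple is not meant. Leave any pink look-alike of the spacer_long alone.

How it is judged:
By the outcome, as a careful person would: the job done as asked, in the order asked, and still so for the second after the job is handed in, with the robot touching nothing.
It also fails if it takes over 152 s, if anything falls off the work surface, if the arm or the gripper's body presses on something with over 40 N, if the wrist force passes 120 N, or if a joint passes its speed limit or range.

### The arm

A 6-joint arm with a two-finger parallel gripper is mounted at the origin on the work surface. World frame = base frame: x ahead of the robot, y to its left, z up, the work surface at z = 0. Lengths are in m, angles in rad, forces in N, time in s.
With the tool pointing down it reaches from about 0.25 to 0.775 m from the base axis. Payload 4 kg.
Tool frame: the origin (TCP) lies midway between the tips of the shut fingers; the grasp point (between the pads) lies 19 mm behind it; z points along the fingers, y is the direction in which the jaws open and shut (so a half turn about z gives the same grasp; the last joint's range is limited). The gripper opens to 94 mm and grips with 3 to 60 N. Pads are 16 mm wide; open, the fingers measure 119 mm over their backs; the gripper's body (75 mm by 177 mm) begins 78 mm behind the grasp point.
Start: joints at [-1.444, 0.087, 1.371, -0, 1.684, -0.103], TCP at [0.125, -0.536, 0.206] pointing down, gripper open.
Joint ranges: [-3.1, 3.1], [-0.76, 2.03], [0.27, 2.55], [-1.08, 4.22], [0.17, 2.65], [-2.57, 2.57]. Speed limits (rad/s): [2.79, 2.79, 3.14, 3.14, 3.14, 3.14].

### API

Orientations are given as [roll, pitch, yaw] about the fixed x, y, z axes, in that order (R = Rz(yaw) Ry(pitch) Rx(roll)).
In Python, from bench import robot, cams gives the robot as it stands.
- The arm moves only by the tool step_arm, never from a script. Its argument "plan" is a list that holds one entry, the list of rows, each a list of 5 numbers: the shift along the world's x, y, z in mm, then the turn about the world's z in rad, then the opening in per cent of the stroke, from 0 (shut) to 100 (fully open). In form: [[[tx, ty, tz, turn, fingers], ...]]. A call has 1 to 8 rows; each row is the pose to reach, as a shift and turn from the pose commanded when the call began; what a row does not reach only later rows make up. A row lasts 1/12 s, in which the tool goes at most 41.7 mm and 7.16 degrees, less where a joint would pass 70% of its speed; a pose out of reach is approached as far as the arm can. A call with a gripper value outside its range is refused whole. The fingers move at their own pace and stop on an object; the grip force is fixed at half the most. Time passes only in rows, so rows that repeat a pose let the fingers close. It gives the time, the measured TCP pose, the force and the opening at its end, in the units of the state.
- robot.get_obs(): the state, without advancing time (a new reading comes with each control period).
- cams.snapshot(name): name is "scene" or "top"; returns a dict with "frame" (480x640x3 uint8, red, green, blue), "camera_matrix" (3x3 intrinsics, pixels), "origin" and "attitude" of the camera in the world. Camera axes: x right, y down, z forward; pixel columns grow to the right and rows downward; lengths in m; the calibration is good to about 2 mm. A picture is of the moment at which its call begins. There is no depth.
- robot.close_job(): hands the job in, once; it reports no verdict.
The state is a dict: "time": time; "joint_positions": joint angles; "qvel": joint speeds; "joint_torque": joint torques, N m; "tool_pos": TCP position; "ee_rot": TCP orientation; "wrist_force": force on the tool from outside, world axes, zero at the start; "wrist_torque": the same for the moment, N m; "width": finger opening in m.
Only numpy, scipy, OpenCV 4.12 (cv2) and the standard library are available. Lean on these libraries where they do the work, as an engineer would, in place of code of your own. Each camera call takes 0.05 s, during which the arm holds its last target. There are 200 camera calls.

## Working session

There is one attempt and no reset: what is moved stays moved. The work goes in short steps, Python scripts to look and compute and a tool call to move; the robot and the scene stay as the last step left them, time stands still between calls to the robot, and variables do not carry over. Pictures are saved under pics/ and viewed, about 12 in all and at most 16, crops included, and the job is handed in when it is done.

Besides the shell and the picture viewer there is one more tool, called by a JSON object that holds its "fn" and its "kwargs", one argument or row to a line. step_arm: Moves the arm, as the interface text tells. Its arguments: {"type":"object","properties":{"plan":{"type":"array"}},"required":["plan"]}

```bash
mkdir -p pics; ls; python3 - <<'E'
from bench import robot,cams
import cv2,numpy as np
o=robot.get_obs();print({k:np.round(v,3).tolist() for k,v in o.items()})
for n in("scene","top"):
    s=cams.snapshot(n);cv2.imwrite(f"pics/{n}0.png",s["frame"][:,:,::-1])
    print(n,np.round(s["camera_matrix"],1).tolist(),s["origin"],s["attitude"])
E
```

```text
pics
{'time': 0.0, 'joint_positions': [-1.444, 0.088, 1.372, -0.0, 1.684, -0.103], 'qvel': [0.001, -0.001, 0.0, 0.002, -0.001, -0.0], 'joint_torque': [-0.001, -34.018, -30.243, 0.072, 0.033, -0.0], 'tool_pos': [0.125, -0.535, 0.204], 'ee_rot': [-3.139, -0.0, 0.23], 'wrist_force': [0.73, 0.094, -0.04], 'wrist_torque': [0.001, 0.036, 0.021], 'width': 0.094}
scene [[535.2, 0.0, 313.8], [0.0, 535.2, 231.4], [0.0, 0.0, 1.0]] [1.05941035 0.16057172 0.7456358 ] [-2.46822237  0.00618017  1.85861839]
top [[521.5, 0.0, 331.5], [0.0, 521.5, 226.4], [0.0, 0.0, 1.0]] [ 0.44488086 -0.01312912  1.082302  ] [-3.07599365  0.01051288 -1.56770766]
```

View pics/scene0.png

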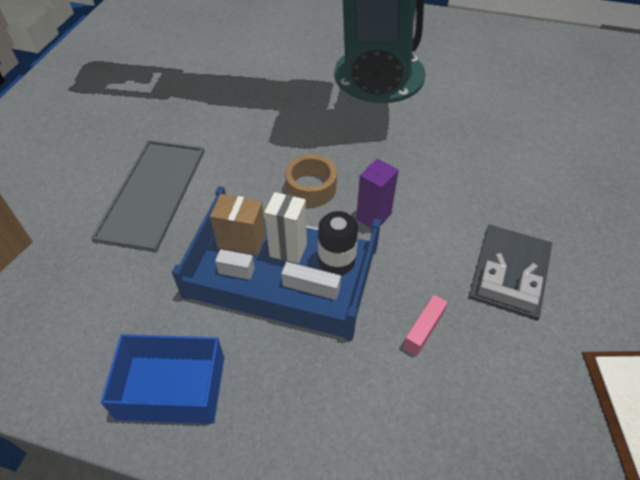

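View pics/top0.png

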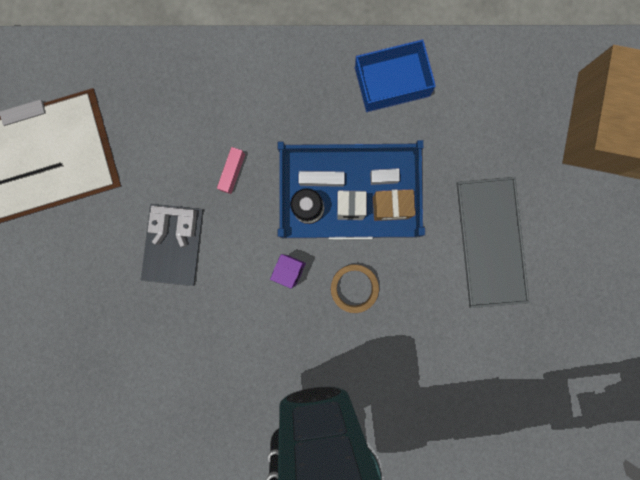

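The top view, with image up = world +x and left = +y, shows:
- **Gauge:** left, about (172,245), mouth toward the robot.
- **Bay:** centre about (350,190).
- **Row, left to right:** canister (307,204), tall carton (352,205), wide carton (395,205).
- **Spacers:** long at (321,178), short at (385,176).
- **Tray:** right, about (491,242).
- **Decoys:** pink (231,170) and purple (287,270).

Next I'll measure these.

```bash
cat > h.py <<'E'
import cv2,numpy as np
from scipy.spatial.transform import Rotation as R
from bench import robot,cams
def ray(s,p):
    d=np.linalg.inv(s["camera_matrix"])@np.r_[p,1.]
    return np.array(s["origin"]),R.from_euler("xyz",s["attitude"]).as_matrix()@d
def on(s,p,z):
    o,d=ray(s,p);return (o+d*(z-o[2])/d[2])
def proj(s,P):
    q=R.from_euler("xyz",s["attitude"]).as_matrix().T@(np.array(P)-s["origin"]);q=s["camera_matrix"]@q;return q[:2]/q[2]
def onplane(s,cnt,z): return np.array([on(s,p,z)[:2] for p in cnt.reshape(-1,2).astype(float)])
def rect(s,cnt,z):
    (c,wh,a)=cv2.minAreaRect((onplane(s,cnt,z)*1000).astype(np.float32));return np.round(c,1),np.round(wh,1),round(a,1)
def blobs(mask,box,amin=80):
    m=np.zeros(mask.shape,np.uint8);x0,y0,x1,y1=box;m[y0:y1,x0:x1]=mask[y0:y1,x0:x1]
    c,_=cv2.findContours(m,cv2.RETR_EXTERNAL,cv2.CHAIN_APPROX_NONE)
    return [k for k in c if cv2.contourArea(k)>amin]
E
python3 - <<'E'
from h import *
s=cams.snapshot("top");f=s["frame"];hsv=cv2.cvtColor(f,cv2.COLOR_RGB2HSV)
H,S,V=[hsv[...,i].astype(int) for i in range(3)]
for n,(u,v) in dict(sl=(321,178),ss=(385,176),can=(307,204),blk=(295,200),tall=(345,205),band=(352,205),wide=(385,212),tray=(490,240),rim=(460,240),deck=(350,180),wall=(284,190),base=(170,265),cheek=(158,215),stop=(172,209),bench=(440,200),tape=(355,268)).items(): print(n,f[v,u],hsv[v,u])
im=cv2.resize(f[135:320,130:540],None,fx=1.95,fy=1.95,interpolation=cv2.INTER_CUBIC);cv2.imwrite("pics/crop1.png",im[:,:,::-1])
E
```

```text
sl [198 200 200] [ 90   3 200]
ss [191 194 193] [ 80   4 194]
can [182 181 181] [  0   1 182]
blk [48 47 48] [150   5  48]
tall [202 201 192] [ 27  13 202]
band [106 110 111] [ 96  11 111]
wide [134 106  69] [ 17 124 134]
tray [ 99 104 103] [ 84  12 104]
rim [111 112 114] [110   7 114]
deck [ 40  71 115] [108 166 115]
wall [23 40 61] [107 159  61]
base [79 81 86] [111  21  86]
cheek [177 175 176] [165   3 177]
stop [172 169 172] [150   4 172]
bench [110 112 113] [100   7 113]
tape [134 106  71] [ 17 120 134]
```

View pics/crop1.png

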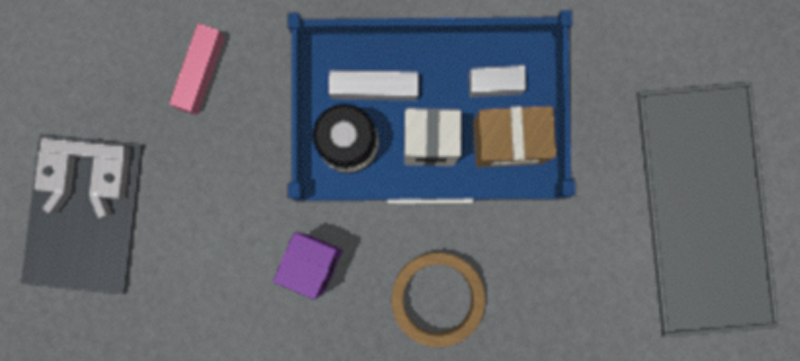

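```bash
cat > meas.py <<'E'
from h import *
def masks(f):
    hsv=cv2.cvtColor(f,cv2.COLOR_RGB2HSV);H,S,V=[hsv[...,i].astype(int) for i in range(3)]
    return dict(bright=((S<25)&(V>150)),blk=(V<75)&(S<60),brown=(S>70)&(H<25)&(V>90),blue=(S>110)&(H>98)&(H<120),light=(S<30)&(V>140),dark=(V<97)&(V>40)&(S<60))
E
python3 - <<'E'
from meas import *
s=cams.snapshot("top");m={k:v.astype(np.uint8)*255 for k,v in masks(s["frame"]).items()}
def rep(n,mk,box,z,amin=60):
    for c in blobs(m[mk],box,amin): print(n,*rect(s,c,z),"px",np.round(cv2.minAreaRect(c)[0],1))
rep("spacers","bright",(290,160,410,188),.051)
rep("tall","bright",(330,190,372,224),.130,40)
rep("wide","brown",(372,185,420,225),.100,60)
rep("can blk","blk",(285,185,330,225),.115)
rep("can lid","bright",(285,185,330,225),.115,20)
rep("bay","blue",(270,130,435,250),.075,2000)
rep("cheek","light",(140,195,205,250),.034,40)
rep("base","dark",(130,195,215,295),.010,1000)
rep("tray","dark",(450,170,540,315),.012,200)
import sys
# posts tops
from itertools import product
f=s["frame"]
g=m["blue"]
for n,b in dict(fl=(272,222,296,245),fr=(412,222,432,245),bl=(272,135,296,160),br=(412,135,432,160)).items():
    ys,xs=np.nonzero(g[b[1]:b[3],b[0]:b[2]]);print(n,xs.min()+b[0],xs.max()+b[0],ys.min()+b[1],ys.max()+b[1])
E
```

```text
spacers [610.3  19.2] [22.1 87.8] 0.1 px [321.  177.5]
spacers [ 615.1 -108.4] [23.1 53.2] 3.5 px [385.  175.2]
tall [550.6 -55.1] [40.6 18.4] 0.0 px [360. 203.]
tall [551.4 -23.9] [42.4 18.4] 0.1 px [343.  202.5]
wide [ 552.2 -100.7] [49.4 31.3] 3.1 px [383.4 203.9]
wide [ 554.1 -143.3] [50.1 29.1] 3.1 px [406. 203.]
can blk [549.1  43.4] [58.7 56.7] 26.9 px [306.8 204.6]
can lid [551.1  45.8] [20.6 20.5] 0.3 px [305.5 203.5]
bay [584.4 -39.2] [186.8 282.3] 0.6 px [350.7 189.1]
cheek [513.6 325.3] [87.2 74.3] 84.4 px [169.6 226.1]
base [477.8 326.6] [114.9 161. ] 84.6 px [172.2 244.2]
tray [ 485.8 -329.2] [258.3 120.8] 5.3 px [491.8 241.5]
fl 278 295 222 237
fr 412 424 222 236
bl 278 295 142 159
br 412 422 141 159
```

{"fn": "step_arm", "kwargs": {
  "plan": [
    [[214,207,0,0.675,80],[214,207,0,0.675,80],[214,207,0,0.675,80],[214,207,0,0.675,80],[214,207,0,0.675,80],[214,207,0,0.675,80],[214,207,0,0.675,80],[214,207,0,0.675,80]]
  ]
}}

```text
time: 0.87
tool_pos: [0.3429, -0.324, 0.2056]
ee_rot: [3.141, -0.003, 0.912]
wrist_force: [0.2, -0.5, 0.0]
width: 0.0753
```

{"fn": "step_arm", "kwargs": {
  "plan": [
    [[213,207,0,0.675,80],[213,207,0,0.675,80],[213,207,0,0.675,80],[213,207,0,0.675,80],[213,207,0,0.675,80],[213,207,0,0.675,80],[213,207,0,0.675,80],[213,207,0,0.675,80]]
  ]
}}

```text
time: 1.53
tool_pos: [0.5554, -0.1171, 0.2043]
ee_rot: [3.141, -0.003, 1.586]
wrist_force: [-0.2, 0.2, 0.6]
width: 0.075
```

{"fn": "step_arm", "kwargs": {
  "plan": [
    [[-2,-4,0,-0.005,80],[-2,-4,-40,-0.005,80],[-2,-4,-80,-0.005,80],[-2,-4,-110,-0.005,80],[-2,-4,-130,-0.005,80],[-2,-4,-142,-0.005,80],[-2,-4,-142,-0.005,80],[-2,-4,-142,-0.005,80]]
  ]
}}

```text
time: 2.2
tool_pos: [0.5498, -0.1269, 0.0639]
ee_rot: [-3.142, 0.0, 1.573]
wrist_force: [-0.9, -0.3, 1.2]
width: 0.0753
```

```bash
python3 - <<'E'
from h import *
o=robot.get_obs();print(o["tool_pos"],o["ee_rot"],o["width"],o["wrist_force"])
a=cams.snapshot("top")["frame"][110:250,270:440];b=cams.snapshot("scene")["frame"][130:345,170:400]
a=cv2.resize(a,(486,400),interpolation=2);b=cv2.resize(b,(428,400),interpolation=2)
cv2.imwrite("pics/c2.png",cv2.resize(np.hstack([a,b]),(790,346))[:,:,::-1])
E
```

```text
[ 0.54979002 -0.12689118  0.06394105] [-3.14153582e+00  4.04676931e-04  1.57303605e+00] 0.07528492165705004 [-0.85287375 -0.2587207   1.18033424]
```

View pics/c2.png

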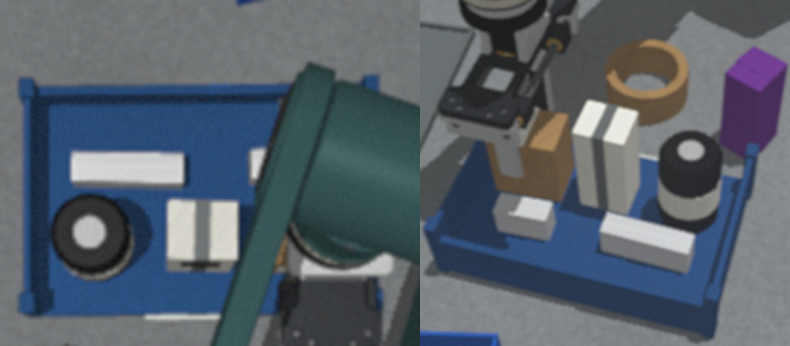

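The view shows the fingers straddling the brown carton, with the tips above the short spacer and the other pieces untouched. I'll grip and lift.

{"fn": "step_arm", "kwargs": {
  "plan": [
    [[2,4,0,0,80],[2,4,0,0,0],[2,4,0,0,0],[2,4,0,0,0],[2,4,0,0,0],[2,4,0,0,0],[2,4,0,0,0],[2,4,0,0,0]]
  ]
}}

```text
time: 2.97
tool_pos: [0.5535, -0.1216, 0.0643]
ee_rot: [3.139, 0.0, 1.575]
wrist_force: [3.3, -0.1, 1.5]
width: 0.0503
```

{"fn": "step_arm", "kwargs": {
  "plan": [
    [[0,0,0,0,0],[0,0,5,0,0],[0,0,15,0,0],[0,0,40,0,0],[0,0,70,0,0],[0,0,100,0,0],[0,0,110,0,0],[0,0,110,0,0]]
  ]
}}

```text
time: 3.63
tool_pos: [0.5535, -0.1222, 0.1771]
ee_rot: [3.136, 0.002, 1.575]
wrist_force: [0.6, 0.6, -4.1]
width: 0.05
```

{"fn": "step_arm", "kwargs": {
  "plan": [
    [[4,-40,0,0,0],[8,-80,0,0,0],[11,-120,0,0,0],[14,-160,0,0,0],[15,-190,0,0,0],[15,-200,0,0,0],[15,-200,-20,0,0],[15,-200,-40,0,0]]
  ]
}}

```text
time: 4.3
tool_pos: [0.5666, -0.3224, 0.1316]
ee_rot: [-3.141, -0.001, 1.573]
wrist_force: [-0.2, 0.8, -3.5]
width: 0.0498
```

{"fn": "step_arm", "kwargs": {
  "plan": [
    [[0,0,-30,0,0],[0,0,-55,0,0],[0,0,-68,0,0],[0,0,-74,0,0],[0,0,-77,0,0],[0,0,-79,0,0],[0,0,-79,0,0],[0,0,-79,0,0]]
  ]
}}

```text
time: 4.97
tool_pos: [0.5682, -0.3221, 0.0561]
ee_rot: [3.139, 0.002, 1.575]
wrist_force: [0.8, 0.1, -4.0]
width: 0.05
```

{"fn": "step_arm", "kwargs": {
  "plan": [
    [[0,0,0,0,76],[0,0,0,0,76],[0,0,0,0,76],[0,0,0,0,76],[0,0,0,0,76],[0,0,20,0,76],[0,0,60,0,76],[0,0,100,0,76]]
  ]
}}

```text
time: 5.63
tool_pos: [0.5659, -0.3207, 0.1531]
ee_rot: [-3.137, -0.003, 1.575]
wrist_force: [1.0, -1.0, 0.3]
width: 0.0718
```

```bash
python3 - <<'E'
from h import *
a=cams.snapshot("top")["frame"];b=cams.snapshot("scene")["frame"]
cv2.imwrite("pics/c3.png",cv2.resize(np.hstack([a[100:420,250:570],b[100:420,80:400]]),(800,400))[:,:,::-1])
E
```

```text
(no output)
```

View pics/c3.png

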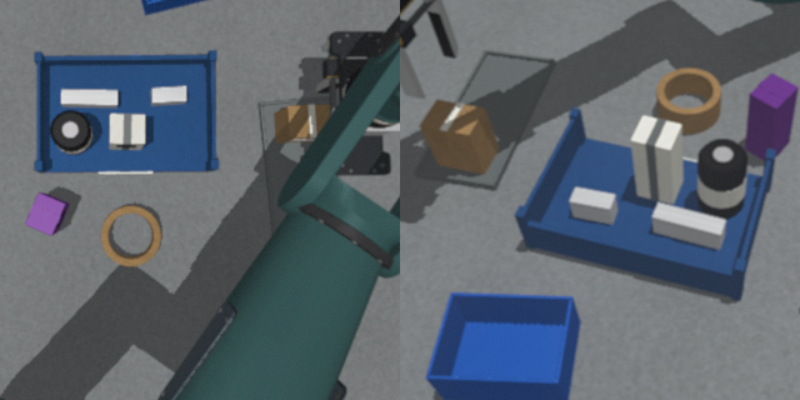

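The brown carton stands upright in the far end of the tray, and the rest is undisturbed. Next is the tall carton.

{"fn": "step_arm", "kwargs": {
  "plan": [
    [[-2,30,20,0,80],[-5,70,20,0,80],[-8,110,20,0,80],[-10,150,20,0,80],[-12,190,20,0,80],[-14,230,20,0,80],[-16,270,20,0,80],[-16,282,20,0,80]]
  ]
}}

```text
time: 6.4
tool_pos: [0.5506, -0.0345, 0.1748]
ee_rot: [3.141, -0.003, 1.58]
wrist_force: [0.2, -0.1, 0.2]
width: 0.0753
```

{"fn": "step_arm", "kwargs": {
  "plan": [
    [[0,0,0,0,80],[0,0,0,0,80],[0,0,-30,0,80],[0,0,-60,0,80],[0,0,-80,0,80],[0,0,-90,0,80],[0,0,-90,0,80],[0,0,-90,0,80]]
  ]
}}

```text
time: 7.07
tool_pos: [0.5515, -0.041, 0.0846]
ee_rot: [-3.141, 0.0, 1.573]
wrist_force: [0.3, 0.2, 0.9]
width: 0.0753
```

{"fn": "step_arm", "kwargs": {
  "plan": [
    [[0,0,0,0,0],[0,0,0,0,0],[0,0,0,0,0],[0,0,0,0,0],[0,0,0,0,0],[0,0,0,0,0],[0,0,0,0,0],[0,0,0,0,0]]
  ]
}}

```text
time: 7.73
tool_pos: [0.5517, -0.0396, 0.0852]
ee_rot: [3.14, 0.0, 1.575]
wrist_force: [0.5, -0.1, 2.8]
width: 0.0441
```

{"fn": "step_arm", "kwargs": {
  "plan": [
    [[0,0,0,0,0],[0,0,5,0,0],[0,0,15,0,0],[0,0,40,0,0],[0,0,70,0,0],[0,0,100,0,0],[0,0,120,0,0],[0,0,120,0,0]]
  ]
}}

```text
time: 8.4
tool_pos: [0.5537, -0.04, 0.2107]
ee_rot: [3.131, 0.002, 1.575]
wrist_force: [0.2, -0.2, -1.1]
width: 0.0438
```

{"fn": "step_arm", "kwargs": {
  "plan": [
    [[-10,-35,0,0,0],[-20,-75,0,0,0],[-30,-115,0,0,0],[-40,-155,0,0,0],[-49,-195,0,0,0],[-57,-235,0,0,0],[-63,-270,0,0,0],[-65,-289,0,0,0]]
  ]
}}

```text
time: 9.07
tool_pos: [0.4839, -0.3321, 0.2019]
ee_rot: [-3.138, -0.001, 1.571]
wrist_force: [-0.6, 0.2, -1.5]
width: 0.044
```

{"fn": "step_arm", "kwargs": {
  "plan": [
    [[0,0,0,0,0],[0,0,-30,0,0],[0,0,-65,0,0],[0,0,-95,0,0],[0,0,-115,0,0],[0,0,-123,0,0],[0,0,-127,0,0],[0,0,-129,0,0]]
  ]
}}

```text
time: 9.73
tool_pos: [0.4864, -0.3279, 0.0753]
ee_rot: [-3.141, -0.0, 1.575]
wrist_force: [-0.2, -0.1, -1.7]
width: 0.0437
```

{"fn": "step_arm", "kwargs": {
  "plan": [
    [[0,0,0,0,0],[0,0,0,0,62],[0,0,0,0,62],[0,0,0,0,62],[0,0,0,0,62],[0,0,15,0,62],[0,0,55,0,62],[0,0,95,0,62]]
  ]
}}

```text
time: 10.4
tool_pos: [0.485, -0.3276, 0.1694]
ee_rot: [-3.138, -0.003, 1.575]
wrist_force: [0.1, -1.0, 1.2]
width: 0.0579
```

{"fn": "step_arm", "kwargs": {
  "plan": [
    [[8,40,10,0,85],[16,80,10,0,85],[24,120,10,0,85],[32,160,10,0,85],[40,200,10,0,85],[48,240,10,0,85],[56,280,10,0,85],[60,315,10,0,85]]
  ]
}}

```text
time: 11.07
tool_pos: [0.5468, -0.0111, 0.1812]
ee_rot: [3.14, -0.0, 1.576]
wrist_force: [1.0, -0.1, -0.2]
width: 0.0796
```

```bash
python3 - <<'E'
from h import *
a=cams.snapshot("top")["frame"];b=cams.snapshot("scene")["frame"]
cv2.imwrite("pics/c4.png",cv2.resize(np.hstack([a[100:420,250:570],b[100:420,80:400]]),(800,400))[:,:,::-1])
E
```

```text
(no output)
```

View pics/c4.png

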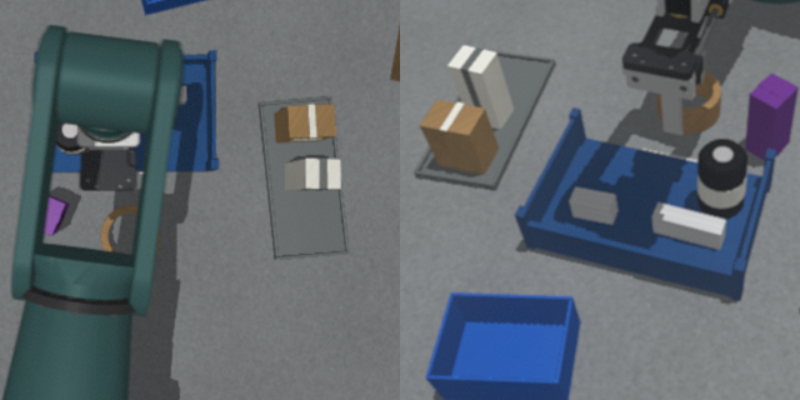

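Both cartons are upright in the tray. Next is the canister.

{"fn": "step_arm", "kwargs": {
  "plan": [
    [[4,35,0,0,85],[4,59,0,0,85],[4,59,0,0,85],[4,59,-40,0,85],[4,59,-80,0,85],[4,59,-100,0,85],[4,59,-109,0,85],[4,59,-109,0,85]]
  ]
}}

```text
time: 11.83
tool_pos: [0.5486, 0.0442, 0.069]
ee_rot: [-3.137, 0.0, 1.574]
wrist_force: [0.1, 0.5, -0.0]
width: 0.0802
```

{"fn": "step_arm", "kwargs": {
  "plan": [
    [[0,0,0,0,85],[0,0,0,0,0],[0,0,0,0,0],[0,0,0,0,0],[0,0,0,0,0],[0,0,0,0,0],[0,0,0,0,0],[0,0,0,0,0]]
  ]
}}

```text
time: 12.5
tool_pos: [0.5518, 0.0453, 0.0735]
ee_rot: [3.137, 0.0, 1.575]
wrist_force: [1.0, -0.0, 5.6]
width: 0.0614
```

{"fn": "step_arm", "kwargs": {
  "plan": [
    [[0,0,0,0,0],[0,0,5,0,0],[0,0,15,0,0],[0,0,40,0,0],[0,0,70,0,0],[0,0,100,0,0],[0,0,130,0,0],[0,0,130,0,0]]
  ]
}}

```text
time: 13.17
tool_pos: [0.5531, 0.0456, 0.2088]
ee_rot: [3.13, 0.0, 1.575]
wrist_force: [0.1, -0.3, -2.1]
width: 0.0618
```

{"fn": "step_arm", "kwargs": {
  "plan": [
    [[-14,-38,0,0,0],[-28,-75,0,0,0],[-42,-112,0,0,0],[-56,-149,0,0,0],[-70,-186,0,0,0],[-84,-223,0,0,0],[-98,-260,0,0,0],[-112,-297,0,0,0]]
  ]
}}

```text
time: 13.83
tool_pos: [0.4363, -0.2524, 0.1992]
ee_rot: [-3.139, -0.002, 1.575]
wrist_force: [0.1, 0.2, -3.8]
width: 0.0613
```

{"fn": "step_arm", "kwargs": {
  "plan": [
    [[-14,-35,0,0,0],[-26,-65,0,0,0],[-34,-85,0,0,0],[-34,-85,-10,0,0],[-34,-85,-40,0,0],[-34,-85,-75,0,0],[-34,-85,-105,0,0],[-34,-85,-120,0,0]]
  ]
}}

```text
time: 14.5
tool_pos: [0.4013, -0.3326, 0.0744]
ee_rot: [-3.134, -0.009, 1.575]
wrist_force: [-0.2, 0.9, -3.8]
width: 0.0616
```

{"fn": "step_arm", "kwargs": {
  "plan": [
    [[0,0,-10,0,0],[0,0,-16,0,0],[0,0,-19,0,0],[0,0,-19,0,0],[0,0,-19,0,76],[0,0,-19,0,76],[0,0,-19,0,76],[0,0,-19,0,76]]
  ]
}}

```text
time: 15.17
tool_pos: [0.4049, -0.337, 0.0632]
ee_rot: [3.14, 0.001, 1.575]
wrist_force: [-0.5, -0.6, 0.1]
width: 0.071
```

{"fn": "step_arm", "kwargs": {
  "plan": [
    [[0,0,10,0,76],[0,0,45,0,76],[0,0,80,0,76],[0,0,110,0,76],[10,35,120,0,60],[20,70,120,0,50],[30,105,120,0,50],[40,140,120,0,50]]
  ]
}}

```text
time: 15.83
tool_pos: [0.4448, -0.1956, 0.1842]
ee_rot: [3.139, 0.001, 1.574]
wrist_force: [0.3, 0.9, -0.9]
width: 0.0487
```

```bash
python3 - <<'E'
from meas import *
s=cams.snapshot("top");a=s["frame"];b=cams.snapshot("scene")["frame"]
m={k:v.astype(np.uint8)*255 for k,v in masks(a).items()}
for c in blobs(m["bright"],(290,160,410,188),60): print(*rect(s,c,.051))
for c in blobs(m["light"],(140,195,205,250),40): print("cheek",*rect(s,c,.034))
g=cv2.resize(a[190:300,125:215],(327,400),interpolation=2)
cv2.imwrite("pics/c5.png",cv2.resize(np.hstack([cv2.resize(a[100:420,250:570],(400,400)),g]),(727,400))[:,:,::-1])
E
```

```text
[610.3  19.2] [22.1 87.8] 0.1
[ 615.  -108.5] [23.1 53.1] 3.3
cheek [513.7 325.3] [87.7 74.5] 84.4
```

View pics/c5.png

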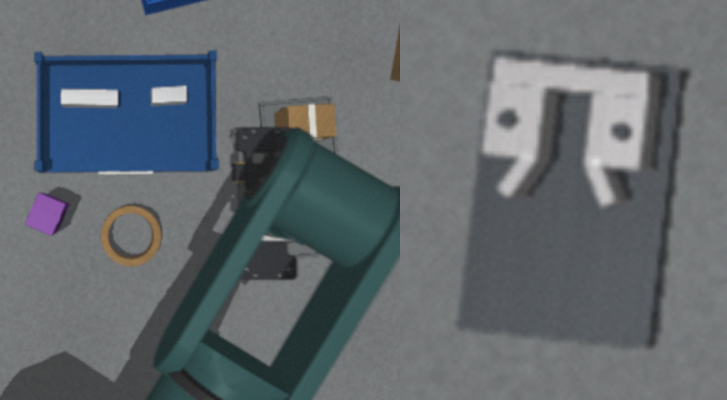

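```bash
python3 - <<'E'
from h import *
s=cams.snapshot("top");g=cv2.cvtColor(s["frame"],cv2.COLOR_RGB2GRAY).astype(float)
for v in range(217,229,2):
    r=g[v,150:192]; e=[150+i+(130-r[i])/(r[i+1]-r[i]) for i in range(len(r)-1) if (r[i]-130)*(r[i+1]-130)<0]
    print(v,np.round(e,1),[np.round(on(s,(x,v),.034)[:2]*1000,1).tolist() for x in e])
for u in (168,170,172,174):
    c=g[203:222,u]; e=[203+i+(130-c[i])/(c[i+1]-c[i]) for i in range(len(c)-1) if (c[i]-130)*(c[i+1]-130)<0]
    print(u,np.round(e,1),[np.round(on(s,(u,x),.034)[:2]*1000,1).tolist() for x in e])
E
```

```text
217 [164.  177.3] [[532.0, 337.2], [532.0, 310.2]]
219 [163.9 177. ] [[527.9, 337.2], [528.0, 310.6]]
221 [151.9 156.4 163.7 176.7] [[523.8, 361.6], [523.8, 352.3], [523.8, 337.5], [523.9, 311.2]]
223 [151.5 156.9 163.4 176.4] [[519.7, 362.3], [519.8, 351.3], [519.8, 338.0], [519.9, 311.6]]
225 [163.  176.2 182.9] [[515.7, 338.8], [515.8, 311.9], [515.8, 298.5]]
227 [162.9 176.  183.7 187.8] [[511.7, 338.9], [511.7, 312.3], [511.8, 296.8], [511.8, 288.4]]
168 [207.3 213.8] [[551.6, 329.5], [538.4, 329.1]]
170 [207.2 214.2] [[551.9, 325.4], [537.6, 325.1]]
172 [207.1 214.8] [[552.1, 321.3], [536.6, 321.0]]
174 [207.8 214.8] [[550.8, 317.2], [536.5, 316.9]]
```

{"fn": "step_arm", "kwargs": {
  "plan": [
    [[21,31,0,0,50],[42,62,0,0,50],[63,93,0,0,50],[84,124,0,0,50],[105,155,0,0,50],[126,186,0,0,50],[147,217,0,0,50],[166,248,0,0,50]]
  ]
}}

```text
time: 16.65
tool_pos: [0.6118, 0.0513, 0.1827]
ee_rot: [3.141, 0.001, 1.573]
wrist_force: [0.9, -0.6, 0.2]
width: 0.0471
```

{"fn": "step_arm", "kwargs": {
  "plan": [
    [[0,0,0,0,50],[0,0,0,0,50],[0,0,-35,0,50],[0,0,-70,0,50],[0,0,-100,0,50],[0,0,-115,0,50],[0,0,-120,0,50],[0,0,-120,0,50]]
  ]
}}

```text
time: 17.32
tool_pos: [0.609, 0.0493, 0.0611]
ee_rot: [-3.138, 0.001, 1.572]
wrist_force: [0.7, -0.5, 0.2]
width: 0.0472
```

```bash
python3 - <<'E'
from h import *
print(robot.get_obs()["tool_pos"])
b=cams.snapshot("scene")["frame"];a=cams.snapshot("top")["frame"]
cv2.imwrite("pics/c6.png",np.hstack([cv2.resize(b[170:350,170:400],(511,400),interpolation=2),cv2.resize(a[120:260,270:370],(286,400),interpolation=2)])[:,:,::-1])
E
```

```text
[0.60897063 0.04934201 0.06107046]
```

View pics/c6.png

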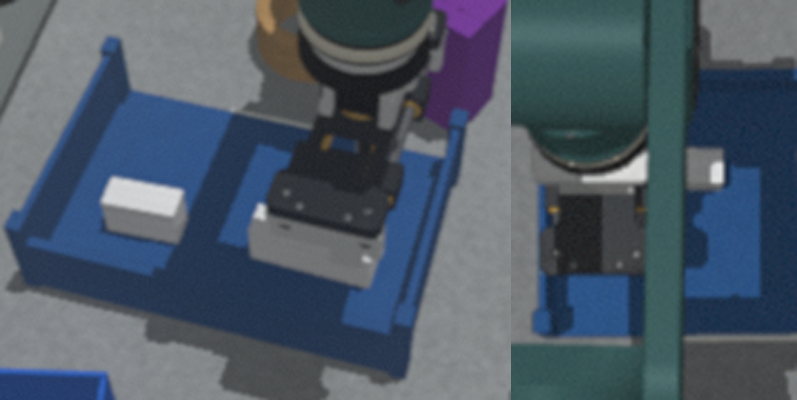

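The gripper is centred over the left end of the long spacer, with the tips about 10 mm above its top. I'll descend and grip.

{"fn": "step_arm", "kwargs": {
  "plan": [
    [[0,0,-10,0,50],[0,0,-25,0,50],[0,0,-35,0,50],[0,0,-41,0,50],[0,0,-41,0,50],[0,0,-41,0,0],[0,0,-41,0,0],[0,0,-41,0,0]]
  ]
}}

```text
time: 18.08
tool_pos: [0.611, 0.0515, 0.0225]
ee_rot: [3.14, 0.0, 1.575]
wrist_force: [-1.0, 0.1, 0.2]
width: 0.0307
```

{"fn": "step_arm", "kwargs": {
  "plan": [
    [[0,0,0,0,0],[0,0,0,0,0],[0,0,0,0,0],[0,0,5,0,0],[0,0,15,0,0],[0,0,45,0,0],[0,0,80,0,0],[0,0,100,0,0]]
  ]
}}

```text
time: 18.75
tool_pos: [0.6113, 0.0514, 0.1257]
ee_rot: [3.137, 0.0, 1.575]
wrist_force: [1.1, -0.1, -1.0]
width: 0.0237
```

```bash
python3 - <<'E'
from h import *
b=cams.snapshot("scene")["frame"]
cv2.imwrite("pics/c7.png",cv2.resize(b[120:350,170:430],(565,500),interpolation=2)[:,:,::-1])
E
```

```text
(no output)
```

View pics/c7.png

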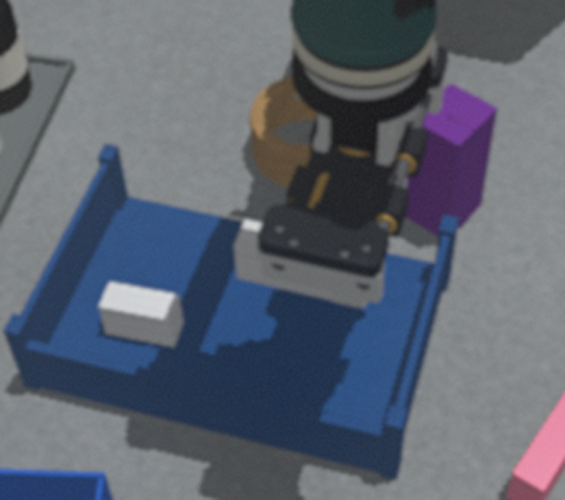

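The long spacer is held level and the short one is unmoved. I'll carry it to the gauge mouth.

{"fn": "step_arm", "kwargs": {
  "plan": [
    [[0,0,30,0.1,0],[-20,25,30,0.2,0],[-40,50,30,0.32,0],[-60,75,30,0.44,0],[-80,100,30,0.56,0],[-100,125,30,0.68,0],[-118,150,30,0.78,0],[-118,150,30,0.78,0]]
  ]
}}

```text
time: 19.47
tool_pos: [0.4885, 0.2053, 0.151]
ee_rot: [-3.141, -0.004, 2.363]
wrist_force: [0.4, 0.2, -1.6]
width: 0.024
```

{"fn": "step_arm", "kwargs": {
  "plan": [
    [[-16,22,0,0.12,0],[-34,46,0,0.24,0],[-52,70,0,0.36,0],[-70,94,0,0.48,0],[-88,116,0,0.6,0],[-106,136,0,0.693,0],[-106,136,0,0.693,0],[-106,136,0,0.693,0]]
  ]
}}

```text
time: 20.13
tool_pos: [0.3856, 0.3376, 0.1509]
ee_rot: [-3.14, -0.0, 3.049]
wrist_force: [0.8, -0.3, -1.7]
width: 0.024
```

{"fn": "step_arm", "kwargs": {
  "plan": [
    [[0,0,-30,0,0],[0,0,-60,0,0],[0,0,-80,0,0],[0,0,-95,0,0],[0,0,-105,0,0],[0,0,-115,0,0],[0,0,-115,0,0],[0,0,-115,0,0]]
  ]
}}

```text
time: 20.8
tool_pos: [0.3867, 0.337, 0.0365]
ee_rot: [-3.141, -0.0, 3.047]
wrist_force: [-0.2, 0.3, -1.7]
width: 0.0239
```

```bash
python3 - <<'E'
from h import *
print({k:np.round(v,4) for k,v in robot.get_obs().items() if k in("tool_pos","ee_rot","width","wrist_force")})
b=cams.snapshot("scene")["frame"];a=cams.snapshot("top")["frame"]
cv2.imwrite("pics/c8.png",np.hstack([cv2.resize(b[200:330,420:570],(460,400),interpolation=2),cv2.resize(a[180:320,110:230],(340,400),interpolation=2)])[:,:,::-1])
E
```

```text
{'tool_pos': array([0.3867, 0.337 , 0.0365]), 'ee_rot': array([-3.1414, -0.    ,  3.0467]), 'wrist_force': array([-0.1579,  0.3353, -1.7276]), 'width': np.float64(0.0239)}
```

View pics/c8.png

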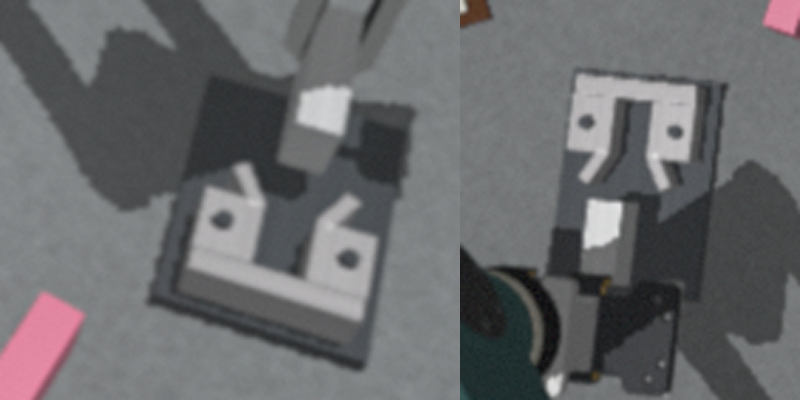

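```bash
python3 - <<'E'
from h import *
s=cams.snapshot("top");g=cv2.cvtColor(s["frame"],cv2.COLOR_RGB2GRAY).astype(float)
d=np.array([.9956,-.094]);O=np.array([492.5,327.4])
for v in range(252,268,2):
    r=g[v,148:180]; e=[148+i+(165-r[i])/(r[i+1]-r[i]) for i in range(len(r)-1) if (r[i]-165)*(r[i+1]-165)<0]
    P=[on(s,(x,v),.066)[:2]*1000-O for x in e]
    print(v,np.round(e,1),[(round(p@d,1),round(-p[0]*d[1]+p[1]*d[0],1)) for p in P], g[v,150:172].astype(int).tolist() if v==258 else"")
E
```

```text
252 [154.4 166.6] [(np.float64(-33.2), np.float64(13.1)), (np.float64(-30.9), np.float64(-10.7))] 
254 [154.5 166.2] [(np.float64(-37.1), np.float64(12.6)), (np.float64(-34.9), np.float64(-10.4))] 
256 [154.2 165.7] [(np.float64(-41.0), np.float64(12.6)), (np.float64(-38.8), np.float64(-9.9))] 
258 [153.7 165.6] [(np.float64(-45.0), np.float64(13.1)), (np.float64(-42.7), np.float64(-10.2))] [86, 85, 87, 119, 185, 211, 213, 215, 217, 219, 218, 216, 216, 217, 220, 211, 139, 91, 92, 91, 94, 86]
260 [153.4 165.6] [(np.float64(-48.9), np.float64(13.1)), (np.float64(-46.6), np.float64(-10.6))] 
262 [153.5 165.1] [(np.float64(-52.8), np.float64(12.6)), (np.float64(-50.5), np.float64(-10.0))] 
264 [153.2 161.7] [(np.float64(-56.7), np.float64(12.6)), (np.float64(-55.1), np.float64(-3.8))] 
266 [153.3 155.6] [(np.float64(-60.5), np.float64(12.0)), (np.float64(-60.1), np.float64(7.6))]
```

{"fn": "step_arm", "kwargs": {
  "plan": [
    [[0,-1,-8,0,0],[0,-1,-14,0,0],[0,-1,-18,0,0],[0,-1,-18,0,0],[10,-2,-18,0,0],[20,-3,-18,0,0],[30,-4,-18,0,0],[30,-4,-18,0,0]]
  ]
}}

```text
time: 21.62
tool_pos: [0.4191, 0.3333, 0.0188]
ee_rot: [3.141, 0.002, 3.046]
wrist_force: [-0.0, -0.1, -1.7]
width: 0.0238
```

```bash
python3 - <<'E'
from h import *
print({k:np.round(v,4) for k,v in robot.get_obs().items() if k in("tool_pos","ee_rot","width","wrist_force","wrist_torque")})
s=cams.snapshot("top");a=s["frame"];g=cv2.cvtColor(a,cv2.COLOR_RGB2GRAY).astype(float)
for v in range(234,252,2):
    r=g[v,148:185]; e=[148+i+(190-r[i])/(r[i+1]-r[i]) for i in range(len(r)-1) if (r[i]-190)*(r[i+1]-190)<0]
    d=np.array([.9956,-.094]);O=np.array([492.5,327.4]);P=[on(s,(x,v),.047)[:2]*1000-O for x in e]
    print(v,[(round(float(p@d),1),round(float(-p[0]*d[1]+p[1]*d[0]),1)) for p in P])
cv2.imwrite("pics/c9.png",cv2.resize(a[180:320,110:230],(480,560),interpolation=2)[:,:,::-1])
E
```

```text
{'tool_pos': array([0.4191, 0.3333, 0.0188]), 'ee_rot': array([3.1409e+00, 2.1000e-03, 3.0462e+00]), 'wrist_force': array([-0.0346, -0.0722, -1.6849]), 'wrist_torque': array([ 0.0168, -0.1104, -0.0497]), 'width': np.float64(0.0238)}
234 [(3.0, 14.4), (3.4, 10.2), (6.3, -19.8), (7.1, -28.1), (7.5, -31.7)]
236 [(-0.7, 11.3), (1.4, -10.7), (2.6, -22.8), (2.7, -24.2)]
238 [(-4.6, 10.3), (-2.6, -10.6), (-1.1, -26.1)]
240 [(-8.6, 10.2), (-6.6, -11.0)]
242 [(-12.7, 10.6), (-10.5, -11.4)]
244 [(-16.7, 11.0), (-14.5, -11.4)]
246 [(-20.6, 10.4), (-18.9, -8.0)]
248 [(-24.6, 10.2), (-23.4, -2.4)]
250 []
```

View pics/c9.png

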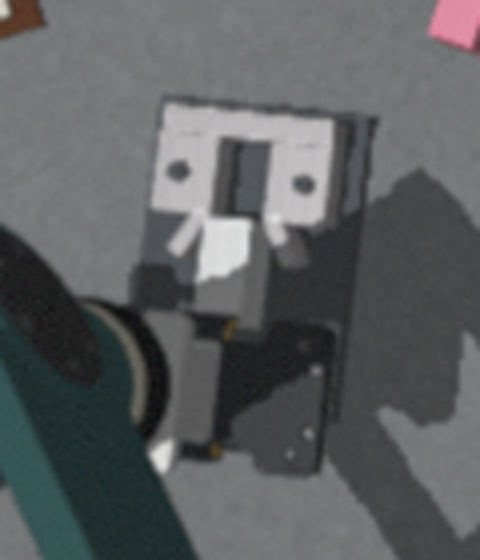

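The spacer is aligned with the gap (within about 0.5 mm) with its front in the mouth. I'll advance.

{"fn": "step_arm", "kwargs": {
  "plan": [
    [[8,-0.8,0,0,0],[16,-1.5,0,0,0],[24,-2.3,0,0,0],[31,-3,0,0,0],[36,-3.4,0,0,0],[38,-3.6,0,0,0],[38,-3.6,0,0,0],[38,-3.6,0,0,0]]
  ]
}}

```text
time: 22.33
tool_pos: [0.4542, 0.3298, 0.0184]
ee_rot: [-3.142, -0.0, 3.048]
wrist_force: [0.1, 0.0, -1.1]
width: 0.0242
```

{"fn": "step_arm", "kwargs": {
  "plan": [
    [[2,-0.2,0,0,0],[4,-0.4,0,0,0],[4,-0.4,0,0,0],[4,-0.4,0,0,0]]
  ]
}}

```text
time: 22.67
tool_pos: [0.4583, 0.3295, 0.0186]
ee_rot: [3.141, 0.0, 3.048]
wrist_force: [0.2, -0.6, -1.8]
width: 0.024
```

{"fn": "step_arm", "kwargs": {
  "plan": [
    [[1,-0.1,-1,0,0],[2,-0.2,-1,0,0],[2,-0.2,-1,0,0]]
  ]
}}

```text
time: 22.92
tool_pos: [0.4598, 0.3293, 0.0174]
ee_rot: [-3.142, -0.001, 3.048]
wrist_force: [-1.3, 0.2, -1.2]
width: 0.0236
```

{"fn": "step_arm", "kwargs": {
  "plan": [
    [[1,-0.1,0,0,0],[2,-0.2,0,0,0],[2,-0.2,0,0,0]]
  ]
}}

```text
time: 23.17
tool_pos: [0.4599, 0.3293, 0.0174]
ee_rot: [-3.141, -0.005, 3.048]
wrist_force: [-7.0, 0.0, 3.4]
width: 0.0238
```

{"fn": "step_arm", "kwargs": {
  "plan": [
    [[1,-0.1,0,0,0],[1,-0.1,0,0,0]]
  ]
}}

```text
time: 23.33
tool_pos: [0.4598, 0.3294, 0.0175]
ee_rot: [-3.141, -0.007, 3.048]
wrist_force: [-9.2, 0.1, 4.0]
width: 0.0237
```

Contact at the predicted depth: 9 N on the stop and no further motion. I'll release, lift and look.

{"fn": "step_arm", "kwargs": {
  "plan": [
    [[-1,0,0,0,35],[-2,0,0,0,35],[-3,0,0,0,35],[-3,0,0,0,35],[-3,0,0,0,35],[-3,0,10,0,35],[-3,0,30,0,35],[-3,0,60,0,35]]
  ]
}}

```text
time: 24.0
tool_pos: [0.4585, 0.3277, 0.0756]
ee_rot: [-3.138, -0.005, 3.048]
wrist_force: [0.2, 0.6, -0.4]
width: 0.0331
```

{"fn": "step_arm", "kwargs": {
  "plan": [
    [[0,0,40,0,35],[-20,-30,70,0,60],[-30,-65,70,0,60],[-40,-105,70,0,60],[-45,-145,70,0,60],[-45,-180,70,0,60],[-45,-200,70,0,60],[-45,-200,70,0,60]]
  ]
}}

```text
time: 24.67
tool_pos: [0.4155, 0.1257, 0.1487]
ee_rot: [-3.141, 0.002, 3.043]
wrist_force: [-0.1, 0.5, 0.4]
width: 0.0562
```

```bash
python3 - <<'E'
from h import *
s=cams.snapshot("top");a=s["frame"];b=cams.snapshot("scene")["frame"];g=cv2.cvtColor(a,cv2.COLOR_RGB2GRAY).astype(float)
d=np.array([.9956,-.094]);O=np.array([492.5,327.4])
def G(p,z): 
    q=on(s,p,z)[:2]*1000-O;return round(float(q@d),1),round(float(-q[0]*d[1]+q[1]*d[0]),1)
for u in (168,170,172,174): print(u,g[206:256,u].astype(int).tolist())
cv2.imwrite("pics/c10.png",np.hstack([cv2.resize(b[210:330,450:570],(400,400),interpolation=2),cv2.resize(a[180:320,110:230],(343,400),interpolation=2)])[:,:,::-1])
E
```

```text
168 [81, 110, 168, 184, 187, 182, 172, 148, 176, 211, 216, 216, 217, 217, 217, 217, 216, 217, 217, 216, 216, 217, 217, 218, 215, 215, 216, 215, 217, 216, 216, 214, 216, 216, 217, 217, 218, 218, 217, 217, 217, 218, 219, 218, 219, 220, 219, 219, 220, 216]
170 [91, 119, 172, 184, 184, 185, 184, 172, 164, 204, 214, 215, 214, 213, 213, 214, 215, 215, 214, 215, 215, 215, 215, 215, 215, 216, 216, 217, 216, 215, 216, 216, 218, 217, 218, 220, 220, 221, 221, 219, 218, 212, 210, 210, 213, 212, 213, 207, 203, 187]
172 [96, 121, 171, 182, 184, 186, 186, 169, 155, 203, 216, 215, 215, 215, 216, 215, 217, 217, 218, 219, 219, 219, 216, 217, 212, 209, 206, 210, 214, 211, 207, 198, 184, 165, 149, 140, 138, 137, 136, 131, 124, 113, 104, 97, 93, 93, 91, 90, 91, 93]
174 [93, 100, 140, 174, 186, 186, 185, 169, 151, 197, 205, 209, 209, 207, 196, 180, 163, 144, 134, 136, 136, 133, 131, 123, 115, 106, 97, 91, 92, 90, 90, 91, 93, 91, 90, 92, 91, 93, 93, 94, 92, 93, 94, 94, 94, 92, 93, 93, 94, 95]
```

View pics/c10.png

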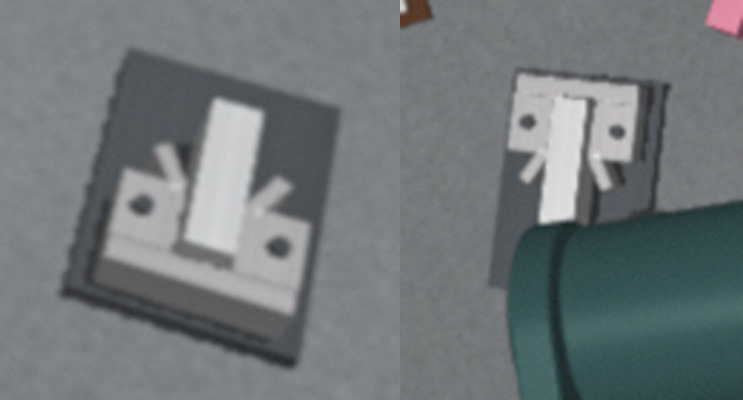

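{"fn": "step_arm", "kwargs": {
  "plan": [
    [[0,-35,20,-0.12,76],[0,-75,20,-0.24,76],[0,-115,20,-0.36,76],[0,-155,20,-0.48,76],[0,-195,20,-0.6,76],[0,-235,20,-0.72,76],[0,-260,20,-0.78,76],[0,-260,20,-0.78,76]]
  ]
}}

```text
time: 25.43
tool_pos: [0.416, -0.1341, 0.1676]
ee_rot: [-3.141, 0.001, 2.262]
wrist_force: [0.0, -0.1, 0.1]
width: 0.0714
```

{"fn": "step_arm", "kwargs": {
  "plan": [
    [[-2,-35,0,-0.12,76],[-4,-70,0,-0.24,76],[-6,-105,0,-0.36,76],[-8,-140,0,-0.48,76],[-10,-170,0,-0.6,76],[-11,-195,0,-0.693,76],[-11,-205,0,-0.693,76],[-11,-205,0,-0.693,76]]
  ]
}}

```text
time: 26.1
tool_pos: [0.4053, -0.3363, 0.167]
ee_rot: [-3.141, -0.001, 1.577]
wrist_force: [-0.5, 0.9, 0.3]
width: 0.0715
```

{"fn": "step_arm", "kwargs": {
  "plan": [
    [[0,0,0,0,76],[0,0,0,0,76]]
  ]
}}

```text
time: 26.27
tool_pos: [0.4051, -0.3341, 0.1675]
ee_rot: [3.141, -0.001, 1.579]
wrist_force: [0.4, 0.2, 0.3]
width: 0.0712
```

```bash
python3 - <<'E'
from h import *
print({k:np.round(v,4) for k,v in robot.get_obs().items() if k in("tool_pos","ee_rot")})
s=cams.snapshot("top");a=s["frame"];b=cams.snapshot("scene")["frame"];g=cv2.cvtColor(a,cv2.COLOR_RGB2GRAY)
d=np.array([.9956,-.094]);O=np.array([492.5,327.4])
for c in blobs(((g>196)*255).astype(np.uint8),(140,195,205,270),60):
    print("spacer",*rect(s,c,.046));P=onplane(s,c,.046)*1000-O;print((P@d).min(),(P@d).max(),(P@[.094,.9956]).min(),(P@[.094,.9956]).max())
cv2.imwrite("pics/c11.png",np.hstack([cv2.resize(b[100:300,60:240],(360,400),interpolation=2),cv2.resize(a[150:330,430:560],(289,400),interpolation=2)])[:,:,::-1])
E
```

```text
{'tool_pos': array([ 0.4051, -0.3341,  0.1675]), 'ee_rot': array([ 3.1413e+00, -1.1000e-03,  1.5786e+00])}
spacer [492.6 327.5] [22.8 88.1] 84.7
-43.94699310516621 44.13253125761882 -11.365504697361793 11.493270434359209
```

View pics/c11.png

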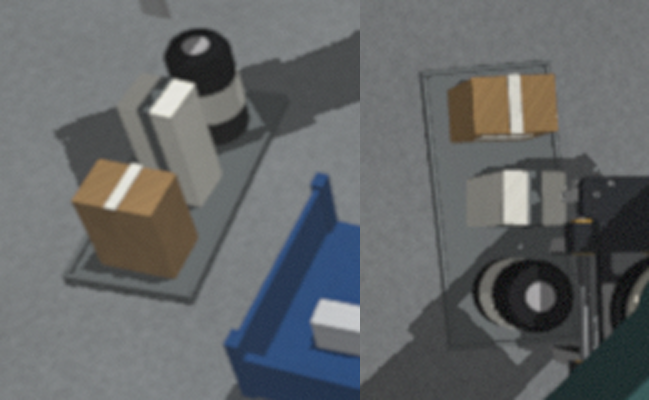

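Spacer centre measures (492.6, 327.5), within 0.1 mm of the computed home, so it is fully seated. All three pieces stand upright in the tray. I'll return the canister.

{"fn": "step_arm", "kwargs": {
  "plan": [
    [[0,0,-40,0,76],[0,0,-75,0,76],[0,0,-95,0,76],[0,0,-106,0,76],[0,0,-106,0,76],[0,0,-106,0,0],[0,0,-106,0,0],[0,0,-106,0,0]]
  ]
}}

```text
time: 27.03
tool_pos: [0.4053, -0.3369, 0.0636]
ee_rot: [3.139, 0.003, 1.575]
wrist_force: [-0.5, 1.3, 1.2]
width: 0.0614
```

{"fn": "step_arm", "kwargs": {
  "plan": [
    [[0,0,0,0,0],[0,0,0,0,0],[0,0,5,0,0],[0,0,20,0,0],[0,0,55,0,0],[0,0,90,0,0],[0,0,125,0,0],[0,0,140,0,0]]
  ]
}}

```text
time: 27.7
tool_pos: [0.4054, -0.3373, 0.2067]
ee_rot: [3.137, 0.005, 1.575]
wrist_force: [0.9, 0.7, -2.9]
width: 0.062
```

{"fn": "step_arm", "kwargs": {
  "plan": [
    [[14,38,0,0,0],[28,75,0,0,0],[42,112,0,0,0],[56,149,0,0,0],[70,186,0,0,0],[84,223,0,0,0],[98,260,0,0,0],[112,297,0,0,0]]
  ]
}}

```text
time: 28.37
tool_pos: [0.5161, -0.0371, 0.2009]
ee_rot: [-3.14, -0.0, 1.575]
wrist_force: [0.6, -0.6, -3.3]
width: 0.0615
```

{"fn": "step_arm", "kwargs": {
  "plan": [
    [[14,35,0,0,0],[26,65,0,0,0],[34,85,0,0,0],[34,85,0,0,0],[34,85,-30,0,0],[34,85,-60,0,0],[34,85,-90,0,0],[34,85,-110,0,0]]
  ]
}}

```text
time: 29.03
tool_pos: [0.5479, 0.0453, 0.0876]
ee_rot: [-3.136, 0.0, 1.574]
wrist_force: [-1.2, -0.0, -3.8]
width: 0.0617
```

{"fn": "step_arm", "kwargs": {
  "plan": [
    [[0,0,-10,0,0],[0,0,-14,0,0],[0,0,-17,0,0],[0,0,-18,0,0],[0,0,-18,0,0],[0,0,-18,0,0]]
  ]
}}

```text
time: 29.53
tool_pos: [0.5514, 0.0458, 0.0752]
ee_rot: [3.138, 0.0, 1.575]
wrist_force: [-0.3, 0.4, -3.2]
width: 0.0617
```

{"fn": "step_arm", "kwargs": {
  "plan": [
    [[0,0,-1,0,0],[0,0,-1,0,0],[0,0,-1,0,78],[0,0,-1,0,78],[0,0,-1,0,78],[0,0,-1,0,78],[0,0,20,0,78],[0,0,60,0,78]]
  ]
}}

```text
time: 30.2
tool_pos: [0.5464, 0.046, 0.1284]
ee_rot: [-3.129, -0.0, 1.575]
wrist_force: [0.0, 0.2, -0.4]
width: 0.0732
```

{"fn": "step_arm", "kwargs": {
  "plan": [
    [[0,0,35,0,78],[-6,-36,36,0,62],[-14,-76,36,0,62],[-22,-116,36,0,62],[-30,-156,36,0,62],[-38,-196,36,0,62],[-46,-236,36,0,62],[-54,-276,36,0,62]]
  ]
}}

```text
time: 30.87
tool_pos: [0.4957, -0.2319, 0.17]
ee_rot: [3.141, 0.0, 1.575]
wrist_force: [0.2, 0.1, -0.5]
width: 0.0582
```

{"fn": "step_arm", "kwargs": {
  "plan": [
    [[-5,-40,0,0,62],[-8,-75,0,0,62],[-10,-98.5,0,0,62],[-10,-98.5,0,0,62],[-10,-98.5,0,0,62]]
  ]
}}

```text
time: 31.28
tool_pos: [0.4859, -0.3295, 0.1692]
ee_rot: [-3.141, -0.001, 1.572]
wrist_force: [-0.2, -0.3, -0.3]
width: 0.058
```

```bash
python3 - <<'E'
from meas import *
print({k:np.round(v,4) for k,v in robot.get_obs().items() if k in("tool_pos","ee_rot")})
s=cams.snapshot("top");m={k:v.astype(np.uint8)*255 for k,v in masks(s["frame"]).items()}
for mk,z in(("blk",.115),("bright",.115)):
    for c in blobs(m[mk],(285,185,330,225),20): print(mk,*rect(s,c,z),np.round(cv2.minAreaRect(c)[0],1))
E
```

```text
{'tool_pos': array([ 0.4859, -0.3295,  0.1692]), 'ee_rot': array([-3.1415e+00, -8.0000e-04,  1.5724e+00])}
blk [547.3  44.2] [59.8 55.3] 29.8 [306.4 205.6]
bright [550.2  46.8] [21.2 21.1] 45.1 [305. 204.]
```

{"fn": "step_arm", "kwargs": {
  "plan": [
    [[0,0,-35,0,62],[0,0,-70,0,62],[0,0,-88,0,62],[0,0,-95,0,62],[0,0,-95,0,62],[0,0,-95,0,0],[0,0,-95,0,0],[0,0,-95,0,0]]
  ]
}}

```text
time: 32.0
tool_pos: [0.4876, -0.3292, 0.0771]
ee_rot: [3.138, 0.003, 1.575]
wrist_force: [1.0, 0.9, 0.8]
width: 0.0442
```

{"fn": "step_arm", "kwargs": {
  "plan": [
    [[0,0,0,0,0],[0,0,0,0,0],[0,0,5,0,0],[0,0,20,0,0],[0,0,55,0,0],[0,0,90,0,0],[0,0,120,0,0],[0,0,130,0,0]]
  ]
}}

```text
time: 32.67
tool_pos: [0.4877, -0.33, 0.2102]
ee_rot: [3.135, 0.006, 1.575]
wrist_force: [0.0, -0.1, -1.1]
width: 0.0437
```

{"fn": "step_arm", "kwargs": {
  "plan": [
    [[8,35,0,0,0],[17,75,0,0,0],[26,115,0,0,0],[35,155,0,0,0],[44,195,0,0,0],[53,235,0,0,0],[62,270,0,0.006,0],[66,289,0,0.006,0]]
  ]
}}

```text
time: 33.33
tool_pos: [0.5519, -0.0355, 0.2026]
ee_rot: [-3.139, -0.002, 1.584]
wrist_force: [0.1, -0.3, -1.3]
width: 0.0439
```

{"fn": "step_arm", "kwargs": {
  "plan": [
    [[0,0,0,0,0],[0,0,0,0,0],[0,0,-30,0,0],[0,0,-65,0,0],[0,0,-95,0,0],[0,0,-108,0,0],[0,0,-114,0,0],[0,0,-118,0,0]]
  ]
}}

```text
time: 34.0
tool_pos: [0.5485, -0.0409, 0.0871]
ee_rot: [-3.133, -0.0, 1.579]
wrist_force: [-14.4, 1.1, 23.3]
width: 0.0439
```

{"fn": "step_arm", "kwargs": {
  "plan": [
    [[0,0,-1,0,0],[0,0,-2,0,0],[0,0,-2,0,0],[0,0,-2,0,0]]
  ]
}}

```text
time: 34.33
tool_pos: [0.5509, -0.0411, 0.087]
ee_rot: [-3.139, 0.001, 1.579]
wrist_force: [-6.4, 0.8, 9.1]
width: 0.0438
```

{"fn": "step_arm", "kwargs": {
  "plan": [
    [[0,0,1,0,0],[0,0,1,0,0],[0,0,1,0,66],[0,0,1,0,66],[0,0,1,0,66],[0,0,1,0,66],[0,0,20,0,66],[0,0,60,0,66]]
  ]
}}

```text
time: 35.0
tool_pos: [0.5484, -0.0388, 0.1383]
ee_rot: [-3.128, -0.002, 1.581]
wrist_force: [0.5, -0.3, -0.7]
width: 0.0622
```

{"fn": "step_arm", "kwargs": {
  "plan": [
    [[0,0,25,0,66],[2,-36,25,-0.006,72],[4,-76,25,-0.006,72],[7,-116,25,-0.006,72],[10,-156,25,-0.006,72],[12,-196,25,-0.006,72],[14,-236,25,-0.006,72],[15,-270,25,-0.006,72]]
  ]
}}

```text
time: 35.67
tool_pos: [0.5671, -0.3122, 0.1689]
ee_rot: [-3.141, 0.0, 1.574]
wrist_force: [0.1, 0.7, -0.0]
width: 0.0674
```

{"fn": "step_arm", "kwargs": {
  "plan": [
    [[0,-12,0,0,72],[0,-12,0,0,72],[0,-12,0,0,72]]
  ]
}}

```text
time: 35.92
tool_pos: [0.5672, -0.3212, 0.1688]
ee_rot: [-3.141, -0.002, 1.574]
wrist_force: [1.4, 0.3, 0.3]
width: 0.0676
```

```bash
python3 - <<'E'
from meas import *
print({k:np.round(v,4) for k,v in robot.get_obs().items() if k in("tool_pos","ee_rot")})
s=cams.snapshot("top");a=s["frame"];m={k:v.astype(np.uint8)*255 for k,v in masks(a).items()}
def rep(n,mk,box,z,amin=60):
    for c in blobs(m[mk],box,amin): print(n,*rect(s,c,z),"px",np.round(cv2.minAreaRect(c)[0],1))
rep("spacers","bright",(290,160,410,188),.051);rep("tall","bright",(330,190,372,224),.130,40)
rep("can blk","blk",(285,185,330,225),.115);rep("can lid","bright",(285,185,330,225),.115,20)
rep("wide","brown",(440,150,540,235),.09)
b=cams.snapshot("scene")["frame"]
cv2.imwrite("pics/c12.png",np.hstack([cv2.resize(b[100:350,80:400],(512,400),interpolation=2),cv2.resize(a[130:250,270:360],(288,400),interpolation=2)])[:,:,::-1])
E
```

```text
{'tool_pos': array([ 0.5672, -0.3212,  0.1688]), 'ee_rot': array([-3.1411e+00, -1.7000e-03,  1.5742e+00])}
spacers [ 615.  -107.8] [23.1 54.4] 3.5 px [384.7 175.3]
tall [550.6 -56. ] [20.2 44.3] 89.9 px [360.5 203. ]
tall [551.4 -24.8] [42.4 20.2] 0.1 px [343.5 202.5]
can blk [547.4  43.9] [59.6 55.9] 26.9 px [306.5 205.5]
can lid [550.2  45.8] [22.5 20.5] 0.4 px [305.5 204. ]
wide [ 555.5 -308.2] [26.8 19.1] 0.1 px [492. 203.]
wide [ 574.9 -283.8] [25.7 57.7] 36.0 px [478.9 192.9]
```

View pics/c12.png

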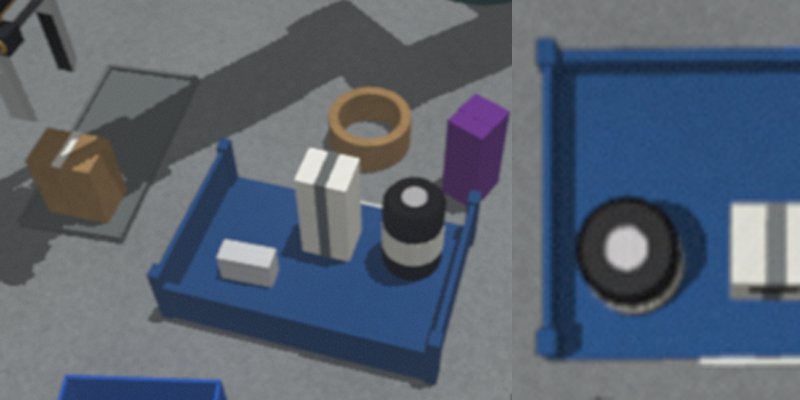

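The tall carton and canister are upright and back within about 1.5 mm of their starting positions. Now the wide carton.

{"fn": "step_arm", "kwargs": {
  "plan": [
    [[0,0,-35,0,72],[0,0,-75,0,72],[0,0,-102,0,72],[0,0,-115,0,72],[0,0,-115,0,72],[0,0,-115,0,0],[0,0,-115,0,0],[0,0,-115,0,0]]
  ]
}}

```text
time: 36.68
tool_pos: [0.5691, -0.3223, 0.058]
ee_rot: [3.137, 0.003, 1.575]
wrist_force: [-0.1, 0.1, 0.0]
width: 0.0512
```

{"fn": "step_arm", "kwargs": {
  "plan": [
    [[0,0,0,0,0],[0,0,0,0,0],[0,0,5,0,0],[0,0,20,0,0],[0,0,55,0,0],[0,0,90,0,0],[0,0,115,0,0],[0,0,120,0,0]]
  ]
}}

```text
time: 37.35
tool_pos: [0.5691, -0.3231, 0.1807]
ee_rot: [3.134, 0.006, 1.574]
wrist_force: [1.2, 0.1, -2.0]
width: 0.0502
```

{"fn": "step_arm", "kwargs": {
  "plan": [
    [[-3,35,0,0,0],[-6,75,0,0,0],[-8,115,0,0,0],[-10,150,0,0,0],[-12,180,0,0.006,0],[-14,200,0,0.006,0],[-14,200,0,0.006,0],[-14,200,0,0.006,0]]
  ]
}}

```text
time: 38.02
tool_pos: [0.5523, -0.1204, 0.1725]
ee_rot: [-3.139, -0.0, 1.583]
wrist_force: [0.4, 0.1, -3.6]
width: 0.0499
```

{"fn": "step_arm", "kwargs": {
  "plan": [
    [[0,0,-30,0,0],[0,0,-65,0,0],[0,0,-90,0,0],[0,0,-100,0,0],[0,0,-105,0,0],[0,0,-108,0,0],[0,0,-109,0,0],[0,0,-109,0,0]]
  ]
}}

```text
time: 38.68
tool_pos: [0.5527, -0.1225, 0.0676]
ee_rot: [-3.14, 0.0, 1.58]
wrist_force: [-4.9, 0.7, 5.0]
width: 0.0499
```

{"fn": "step_arm", "kwargs": {
  "plan": [
    [[0,0,0,0,0],[0,0,0,0,76],[0,0,0,0,76],[0,0,0,0,76],[0,0,0,0,76],[0,0,20,0,76],[0,0,60,0,76],[0,0,100,0,76]]
  ]
}}

```text
time: 39.35
tool_pos: [0.552, -0.1213, 0.1644]
ee_rot: [-3.137, -0.002, 1.581]
wrist_force: [1.8, -0.2, -0.7]
width: 0.0716
```

{"fn": "step_arm", "kwargs": {
  "plan": [
    [[-10,-40,15,0,76],[-20,-80,15,0,76],[-30,-120,15,0,76],[-50,-155,15,0,76],[-75,-185,15,0,76],[-100,-215,15,0,76],[-130,-240,15,0,76],[-160,-265,15,0,76]]
  ]
}}

```text
time: 40.02
tool_pos: [0.3919, -0.3881, 0.1803]
ee_rot: [3.141, 0.0, 1.581]
wrist_force: [1.0, -0.7, -0.6]
width: 0.0712
```

{"fn": "step_arm", "kwargs": {
  "plan": [
    [[-30,-20,0,0,76],[-60,-40,0,0,76],[-90,-60,0,0,76],[-90,-60,0,0,76],[-90,-60,0,0,76],[-90,-60,0,0,76]]
  ]
}}

```text
time: 40.52
tool_pos: [0.3036, -0.4465, 0.1805]
ee_rot: [3.141, -0.0, 1.58]
wrist_force: [-0.2, -0.2, -0.2]
width: 0.0714
```

```bash
python3 - <<'E'
from meas import *
s=cams.snapshot("top");a=s["frame"];m={k:v.astype(np.uint8)*255 for k,v in masks(a).items()}
def rep(n,mk,box,z,amin=60):
    for c in blobs(m[mk],box,amin): print(n,*rect(s,c,z))
rep("spacers","bright",(290,160,410,188),.051);rep("tall","bright",(330,190,372,224),.130,40)
rep("can blk","blk",(285,185,330,225),.115);rep("can lid","bright",(285,185,330,225),.115,20)
rep("wide","brown",(372,185,420,225),.100)
o=cv2.imread("pics/top0.png");S=lambda f:((lambda h:((h[...,1]>70)&(h[...,0]<25)&(h[...,2]>90)).astype(np.uint8)*255)(cv2.cvtColor(f,cv2.COLOR_RGB2HSV)))
for f in(o[:,:,::-1],a): print("tape",[rect(s,c,.045) for c in blobs(S(np.ascontiguousarray(f)),(325,255,390,320),200)])
g=cv2.cvtColor(a,cv2.COLOR_RGB2GRAY)
for c in blobs(((g>196)*255).astype(np.uint8),(140,195,205,270),60): print("gauge",*rect(s,c,.046))
b=cams.snapshot("scene")["frame"]
cv2.imwrite("pics/c13.png",np.hstack([cv2.resize(b[100:350,80:400],(512,400),interpolation=2),cv2.resize(a[130:320,270:430],(288,342),interpolation=2)[:].copy() if 0 else cv2.resize(a[130:330,270:430],(288,400))])[:,:,::-1])
E
```

```text
spacers [ 615.1 -108.4] [23.  53.2] 3.5
tall [551.5 -56.9] [42.4 18.3] 0.0
tall [551.5 -25.8] [42.4 18.4] 0.1
can blk [547.2  44.3] [59.6 56.7] 26.9
can lid [549.2  45.8] [20.6 20.5] 0.3
wide [ 550.2 -101.8] [30.2 49.5] 89.9
wide [ 552.2 -144.3] [28.3 49.6] 89.7
tape [(array([390.2, -47.9]), array([92.4, 92.9]), 0.2)]
tape [(array([391.2, -47.9]), array([94.4, 92.9]), 0.2)]
gauge [492.7 327.1] [21.6 87.9] 84.8
```

View pics/c13.png

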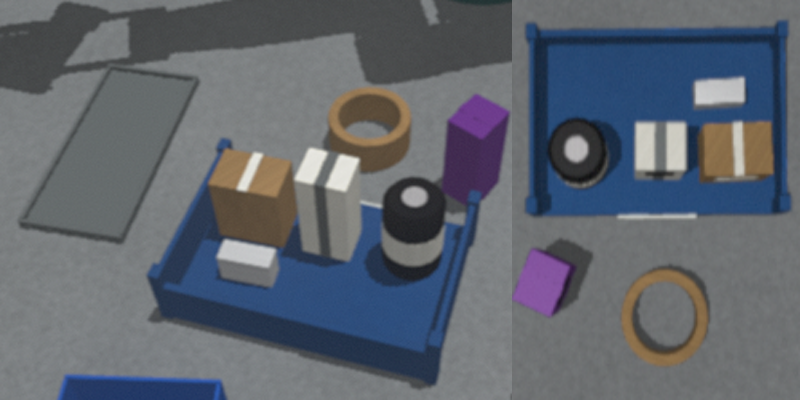

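Everything is upright and in place, with each piece about 2 mm or less from its start. I'll hand in.

```bash
python3 -c "
from bench import robot
print(robot.close_job(), robot.get_obs()['time'])"
```

```text
the job is handed in; nothing more can be done
the job is handed in; nothing more can be done
```

The job is done and handed in at about 41 s of the 152 s allowed. The hand-in gave no verdict.

I moved the two cartons and the canister upright into the tray, then seated the long spacer in the gauge. After checking the spacer, I put the three pieces back in the bay.

**Spacer:** The arm stopped moving at a force of about 9 N against the end stop. Camera checks before and after the put-back placed its centre within about 0.4 mm of the home position I worked out from the images.

**Pieces put back:** All three are upright, measured against their starting positions in the top view:

| Piece | Offset from start | Squareness |
|---|---|---|
| Tall carton | about 1.8 mm | within about 1° of the bay |
| Wide carton | about 2 mm | within about 1° of the bay; it measured about 3° off at the start |
| Canister | about 2 mm | round, so not applicable |

**Left alone:** The short spacer and tape roll read the same as at the start, to within 1 mm. I did not touch the purple and pink look-alikes.

**One contact to note:** Setting the tall carton down briefly pushed the wrist force to about 27 N. I eased off before releasing it.

No final check failed. The remaining 1–2 mm offsets are about the size of the camera calibration error, so I did not correct them.

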